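# Put the ink refill kit back in its holders

### The job

The printers have been refilled and the kit lies mixed up on the desk: put every piece back in the holder made for its kind. Stand the two ink cartridges upright in the cartridge stand, one fully down in each slot; lay the two bottle caps flat in the cap tray, one in each well; and lay the syringe level across the two wire saddles of its rest, either way round.

Things in the scene. Friction and masses are not known exactly. Their poses are not given: they have to be found in the camera images.
- cartridge_a: One of two alike refillable ink cartridges: a flat black upright block, 69 mm long (its x), 16 mm thick (its y), 44 mm high with a small plug on top to 47 mm. Origin at the centre of its underside, z up. Grasp it across the 16 mm, near the top. Either cartridge may go in either slot, either way round. Everything of the job lies on a flat green cutting mat 3 mm thick.
- cartridge_b: The second ink cartridge, the same size and axes as the first.
- cap_a: One of two alike cream ink-bottle caps: a round ribbed disc 47 mm in diameter and 23 mm high, lying closed side up. Origin at the centre of its underside, z up. Grasp round the rim. Either cap may go in either well.
- cap_b: The second cream bottle cap, the same as the first.
- syringe: The only syringe: clear, lying flat, 134 mm long along its x, 19 mm high. Origin on the underside at mid-length, z up. Nozzle end at x = -67 mm; barrel 20 mm wide from there to x = +30; finger flange 30 mm wide at x = +30 to +32; thin plunger, thumb plate at x = +67. Grasp the barrel's middle, x = -18 mm: there the fingers fit between the saddles and the flange stays outside them.
- cartridge_stand: Fixed grey block 100 (x) x 110 (y) x 20 mm high on a base flange 118 x 136 x 4 mm. Origin: centre of its underside, z up. Two slots along its x, centred at x = 0, y = -28 and +28 mm, each 84 mm long, 24 mm wide, with a 3 mm chamfered mouth at z = 20 and floor at z = 5 mm. A seated cartridge has its underside at z = 5 mm.
- cap_tray: Fixed grey slab 74 (x) x 156 (y) x 13 mm high with two round wells, on a base flange 96 x 184 x 4 mm. Origin: centre of its underside, z up. Wells centred at x = 0, y = -40 and +40 mm, 60 mm in diameter, 3 mm chamfered rim at z = 13, floor at z = 5 mm. A cap in its well has its underside at z = 5 mm.
- syringe_rest: Fixed dark steel plate 60 (x) x 104 (y) x 4 mm with two bent-wire saddles (6 mm wire) at y = -30 and +30 mm. Origin: centre of the plate's underside, z up. Each saddle has a flat bottom, upper side at z = 14 mm, and arms sloping out to 52 mm apart at z = 31. The syringe lies along the rest's y, barrel middle over the centre, underside at z = 14 mm.

How it is judged:
At the end, for the whole second after the job is handed in: All five lie still and released. One cartridge on the floor of each slot, upright and in line (0.15, 0.2 rad), within 12 mm along, 8 mm across. One cap flat on the floor of each well, within 9 mm. Syringe down in both saddles, level and in line, within 12 mm across and its origin within 34 mm along (((x of cartridge_a in the frame of cartridge_stand between -0.012 and 0.012 m and y of cartridge_a in the frame of cartridge_stand between 0.02 and 0.036 m and z of cartridge_a in the frame of cartridge_stand between 0.002 and 0.008 m and angle between each of cartridge_a, cartridge_b's own z axis and vertical below 0.15 rad and angle between the x axis of each of cartridge_a, cartridge_b and the x axis of cartridge_stand, either way round below 0.2 rad and x of cartridge_b in the frame of cartridge_stand between -0.012 and 0.012 m and y of cartridge_b in the frame of cartridge_stand between -0.036 and -0.02 m and z of cartridge_b in the frame of cartridge_stand between 0.002 and 0.008 m) or (x of cartridge_a in the frame of cartridge_stand between -0.012 and 0.012 m and y of cartridge_a in the frame of cartridge_stand between -0.036 and -0.02 m and z of cartridge_a in the frame of cartridge_stand between 0.002 and 0.008 m and angle between each of cartridge_a, cartridge_b's own z axis and vertical below 0.15 rad and angle between the x axis of each of cartridge_a, cartridge_b and the x axis of cartridge_stand, either way round below 0.2 rad and x of cartridge_b in the frame of cartridge_stand between -0.012 and 0.012 m and y of cartridge_b in the frame of cartridge_stand between 0.02 and 0.036 m and z of cartridge_b in the frame of cartridge_stand between 0.002 and 0.008 m)) and ((x of cap_a in the frame of cap_tray between -0.009 and 0.009 m and y of cap_a in the frame of cap_tray between 0.031 and 0.049 m and z of cap_a in the frame of cap_tray between 0.002 and 0.0085 m and angle between each of cap_a, cap_b's own z axis and vertical below 0.15 rad and x of cap_b in the frame of cap_tray between -0.009 and 0.009 m and y of cap_b in the frame of cap_tray between -0.049 and -0.031 m and z of cap_b in the frame of cap_tray between 0.002 and 0.0085 m) or (x of cap_a in the frame of cap_tray between -0.009 and 0.009 m and y of cap_a in the frame of cap_tray between -0.049 and -0.031 m and z of cap_a in the frame of cap_tray between 0.002 and 0.0085 m and angle between each of cap_a, cap_b's own z axis and vertical below 0.15 rad and x of cap_b in the frame of cap_tray between -0.009 and 0.009 m and y of cap_b in the frame of cap_tray between 0.031 and 0.049 m and z of cap_b in the frame of cap_tray between 0.002 and 0.0085 m)) and x of syringe in the frame of syringe_rest between -0.012 and 0.012 m and y of syringe in the frame of syringe_rest between -0.034 and 0.034 m and z of syringe in the frame of syringe_rest between 0.011 and 0.0175 m and angle between syringe's own z axis and vertical below 0.15 rad and angle between the x axis of syringe and the y axis of syringe_rest, either way round below 0.2 rad and linear speed of each of cartridge_a, cartridge_b, cap_a, cap_b, syringe below 0.02 m/s and angular speed of each of cartridge_a, cartridge_b, cap_a, cap_b, syringe below 0.2 rad/s); the robot touches nothing.
It also fails if it takes over 120 s, if anything falls off the work surface, if the arm or the gripper's body presses on something with over 40 N, if the wrist force passes 120 N, or if a joint passes its speed limit or range.

### The arm

A 6-joint arm with a two-finger parallel gripper is mounted at the origin on a cart in front of the work surface, level with it; the furniture and walls round the work are solid. World frame = base frame: x ahead of the robot, y to its left, z up, the work surface at z = 0. Lengths are in m, angles in rad, forces in N, time in s.
With the tool pointing down it reaches from about 0.35 to 0.975 m from the base axis. Payload 4.9 kg.
Tool frame: the origin (TCP) lies on the centre line of the jaws, within the pads' length; the fingertips stand manip.tip_reach ahead of it and the grasp point (between the pads) is the TCP (manip.tip_reach is the distance from the TCP to the fingertips, in m); z points along the fingers, y is the line along which they close (so a half turn about z gives the same grasp; the last joint's range is limited). The gripper opens to 85 mm and grips with 20 to 120 N. Pads are 22 mm wide; open, the fingers measure 114 mm over their backs; the gripper's body (76 mm by 85 mm) begins 54 mm behind the grasp point. The pads swing forward as they close: fully open they stand 13 mm farther back than shut.
Start: joints at [-1.413, 0.053, 1.613, -0, 1.476, -0.119], TCP at [0.171, -0.601, 0.25] pointing down, gripper open.
Joint ranges: [-3.01, 3.01], [-1.01, 2.22], [0.06, 2.58], [-1.02, 4.17], [0.09, 2.62], [-3.14, 3.14]. Speed limits (rad/s): [2.57, 2.57, 3.14, 3.14, 3.14, 3.14].

### API

Orientations are given as a unit quaternion [w, x, y, z].
In Python, from plant import manip gives the robot as it stands. The module is installed in compiled form; this text tells all that it offers.
- The arm moves only by the tool move_arm, never from a script. Its argument "rows" is a list of rows, each a list of 7 numbers: the shift along the tool's x, y, z in cm, then the turn, a rotation vector about the tool's x, y, z in degrees, then the opening, from -1 (shut) to 1 (fully open). In form: [[tx, ty, tz, ax, ay, az, jaw], ...]. A call has 1 to 20 rows; each row shifts and turns the commanded pose from where the row before left it, along the tool's axes as they then stand; what a row does not reach is not made up. A row lasts 1/12 s, in which the tool goes at most 41.7 mm and 7.16 degrees, less where a joint would pass 70% of its speed; a pose out of reach is approached as far as the arm can. A call is refused whole if a number of a shift passes 4.17 or a number of a turn 7.16, either way. A call with a gripper value outside its range is refused whole. The fingers move at their own pace and stop on an object; the grip force is fixed at half the most. Time passes only in rows, so rows that do not move let the fingers close. It gives the time, the measured TCP pose, the force, the opening and the grip force at its end, in the units of the state.
- manip.state(): the state, without advancing time (a new reading comes with each control period).
- manip.grab_frame(name): name is "side" or "top"; returns a dict with "img" (400x640x3 uint8, blue, green, red), "mtx" (3x3 intrinsics, pixels), "k1" (the pictures are not rectified: a ray, as slopes to the right and down, at radius r is drawn at 1 + k1 r^2 times it, then the intrinsics apply), "R" (3x3) and "t" (3): a world point X has camera coordinates R X + t. Camera axes: x right, y down, z forward; pixel columns grow to the right and rows downward; lengths in m; the calibration is good to about 2 mm. A picture is of the moment at which its call begins. There is no depth.
- manip.job_done(): hands the job in; it is judged then, once.
The state is a dict: "time": time; "joint_pos": joint angles; "joint_vel": joint speeds; "joint_efforts": joint torques, N m; "tool_pos": TCP position; "tool_rot": TCP orientation; "contact_force": force on the tool from outside, world axes, zero at the start; "ft_torque": the same for the moment, N m; "gripper_width": opening from 0.0 (shut) to 1.0 (fully open); "grasp_force": force on a finger pad.
Only numpy, scipy, OpenCV 4.12 (cv2) and the standard library are available. Lean on these libraries where they do the work, as an engineer would, in place of code of your own. Each camera call takes 0.05 s, during which the arm holds its last target. There are 200 camera calls.

## Working session

There is one attempt and no reset: what is moved stays moved. The work goes in short steps, Python scripts to look and compute and a tool call to move; the robot and the scene stay as the last step left them, time stands still between calls to the robot, and variables do not carry over. Pictures are saved under pics/ and viewed, at most 14 in all, crops included, and the job is handed in when it is done.

Besides the shell and the picture viewer there is one more tool, called after "Request:" by a JSON object that holds its "api" and its "payload", one argument or row to a line. move_arm: Moves the arm, as the interface text tells. Its arguments: {"type":"object","properties":{"rows":{"type":"array","items":{"type":"array","items":{"type":"number"}}}},"required":["rows"]}

```bash
mkdir -p pics; python3 - <<'E'
from plant import manip
import cv2
print(manip.state(), manip.tip_reach)
for n in("top","side"):
    f=manip.grab_frame(n); cv2.imwrite(f"pics/{n}0.png",f["img"])
    print(n,f["mtx"],f["k1"],f["R"],f["t"])
E
```

```text
{'time': 0.0, 'joint_pos': array([-1.41302478e+00,  5.33649910e-02,  1.61431147e+00, -3.19863726e-06,
        1.47597230e+00, -1.19010504e-01]), 'joint_vel': array([-0.00258542,  0.00036245,  0.00055763,  0.00057189, -0.00049001,
        0.00073655]), 'joint_efforts': array([-3.07502805e-04, -3.93684018e+01, -3.70172989e+01, -2.03419104e-04,
        7.01311394e-03,  1.14133258e-05]), 'tool_pos': array([ 0.17068933, -0.60063315,  0.24904749]), 'tool_rot': array([-1.02783036e-03,  9.90438691e-01,  1.37949779e-01, -2.15146570e-05]), 'contact_force': array([-0.3985295 , -0.54002635,  0.93614385]), 'ft_torque': array([-0.01727754,  0.0427606 , -0.01391543]), 'grasp_force': 0.0, 'gripper_width': 1.0011868594724151} 0.019
top [[389.83000591   0.         319.27989474]
 [  0.         389.83000591 193.04725782]
 [  0.           0.           1.        ]] -0.015422078617530866 [[-0.01745632 -0.99971869 -0.01605663]
 [-0.99739678  0.01853501 -0.06968582]
 [ 0.06996382  0.01479838 -0.99743976]] [0.00356468 0.51855916 0.92596726]
side [[418.49445889   0.         320.27132112]
 [  0.         418.49445889 197.89933105]
 [  0.           0.           1.        ]] -0.0411575772937522 [[ 0.97666701 -0.21428505  0.01426453]
 [-0.09005415 -0.46893677 -0.87862879]
 [ 0.19496617  0.85684317 -0.47729233]] [-0.50141558  0.06991197  0.90638226]
```

View pics/top0.png

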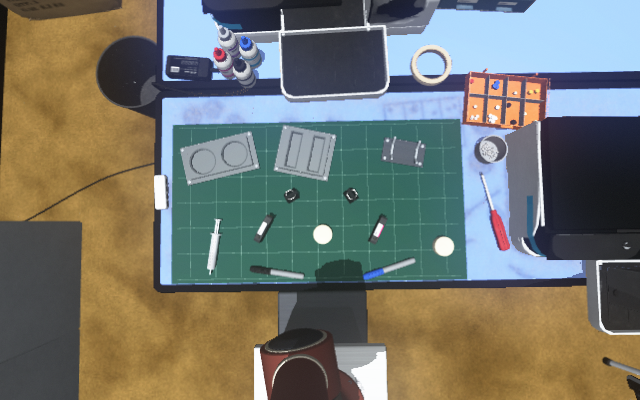

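View pics/side0.png

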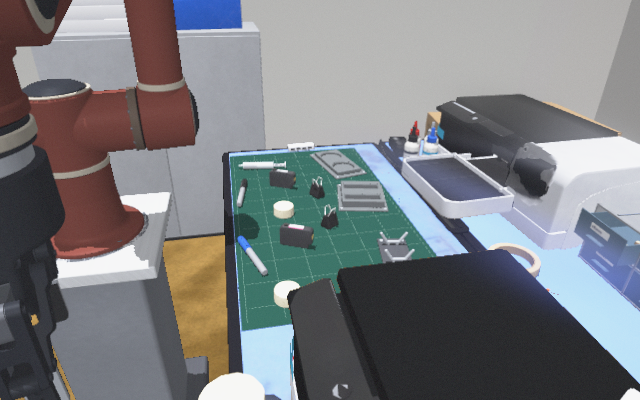

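The top view shows the tray (219,158), stand (305,152), rest (404,152), cartridges (264,228) and (378,229), caps (322,234) and (444,246), and the syringe (214,247). The binder clips and pens are distractors. I'll enlarge it next.

```bash
cat > h.py <<'E'
import numpy as np, cv2
from plant import manip
def ray(f,uv):
    uv=np.asarray(uv,float).reshape(-1,2); K=f["mtx"]
    p=cv2.undistortPoints(uv.reshape(-1,1,2),K,np.array([f["k1"],0,0,0,0])).reshape(-1,2)
    d=np.c_[p,np.ones(len(p))]@f["R"]; C=-f["R"].T@f["t"]; return C,d
def onz(f,uv,z):
    C,d=ray(f,uv); return C+d*((z-C[2])/d[:,2])[:,None]
def proj(f,X):
    X=np.asarray(X,float).reshape(-1,3)
    return cv2.projectPoints(X,cv2.Rodrigues(f["R"])[0],f["t"],f["mtx"],np.array([f["k1"],0,0,0,0]))[0].reshape(-1,2)
E
python3 - <<'E'
from h import *
f=manip.grab_frame("top");im=f["img"]
print(-f["R"].T@f["t"])
c=im[120:290,170:300]; cv2.imwrite("pics/c1.png",cv2.resize(im[120:285,172:322],None,fx=5,fy=3.6*5/3.6*.72,interpolation=cv2.INTER_CUBIC)[:600])
cv2.imwrite("pics/c1.png",cv2.resize(im[120:286,172:332],None,fx=3.6,fy=3.6,interpolation=cv2.INTER_CUBIC))
cv2.imwrite("pics/c2.png",cv2.resize(im[120:286,310:470],None,fx=3.6,fy=3.6,interpolation=cv2.INTER_CUBIC))
hsv=cv2.cvtColor(im,cv2.COLOR_BGR2HSV)
# caps
b,g,r=[im[...,i].astype(int) for i in range(3)]
def comps(m,lo,hi,name):
    n,l,s,c=cv2.connectedComponentsWithStats(m.astype(np.uint8),connectivity=8)
    for i in range(1,n):
        x,y,w,h,a=s[i]
        if lo<a<hi and 172<c[i][0]<466 and 122<c[i][1]<282: 
            pts=np.argwhere(l==i)[:,::-1].astype(np.float32)
            print(name,c[i].round(2),a,(x,y,w,h),cv2.minAreaRect(pts))
comps((r>170)&(g>160),30,2000,"bright")
comps((np.maximum(np.maximum(r,g),b)<45),30,2000,"black")
sat=hsv[...,1]
comps((sat<45)&(r>70),200,6000,"grey")
E
```

```text
[ 0.45248726 -0.01975063  0.95979001]
bright [213.06 246.85] 296 (np.int32(207), np.int32(219), np.int32(13), np.int32(55)) ((213.13018798828125, 245.8711395263672), (6.448141098022461, 54.882469177246094), 8.426968574523926)
bright [261.77 227.95] 65 (np.int32(257), np.int32(222), np.int32(10), np.int32(13)) ((261.7846374511719, 227.87692260742188), (4.713319778442383, 13.395750045776367), 29.74488067626953)
bright [377.9  229.54] 70 (np.int32(374), np.int32(223), np.int32(9), np.int32(14)) ((378.00006103515625, 229.5000457763672), (4.919349670410156, 13.416406631469727), 26.56505012512207)
bright [322.18 234.  ] 291 (np.int32(313), np.int32(225), np.int32(19), np.int32(19)) ((322.0, 234.0), (18.0, 18.0), 90.0)
bright [443.88 245.99] 300 (np.int32(435), np.int32(237), np.int32(19), np.int32(19)) ((444.0, 246.0), (18.0, 18.0), 90.0)
bright [398.78 265.26] 115 (np.int32(384), np.int32(259), np.int32(31), np.int32(13)) ((398.9000549316406, 265.20001220703125), (3.4785051345825195, 31.939002990722656), 71.56504821777344)
bright [286.56 274.14] 108 (np.int32(271), np.int32(271), np.int32
[... 590 characters left out ...]
521484375, 150.479248046875), (40.66633605957031, 25.43181800842285), 10.619654655456543)
grey [213.4  247.11] 361 (np.int32(207), np.int32(219), np.int32(14), np.int32(56)) ((213.8971405029297, 246.42222595214844), (9.181941986083984, 55.95546340942383), 7.352379322052002)
grey [322.31 233.74] 312 (np.int32(313), np.int32(224), np.int32(20), np.int32(20)) ((322.5, 233.5), (19.0, 19.0), 90.0)
grey [442.94 245.78] 356 (np.int32(432), np.int32(236), np.int32(22), np.int32(21)) ((442.5, 246.0), (20.0, 21.0), 90.0)
grey [286.36 273.65] 204 (np.int32(270), np.int32(269), np.int32(34), np.int32(10)) ((286.54998779296875, 273.64996337890625), (33.799705505371094, 5.939697265625), 8.130102157592773)
```

View pics/c1.png

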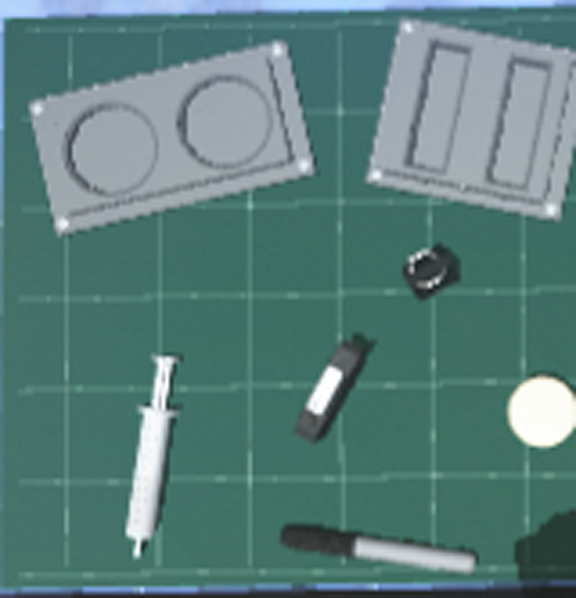

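View pics/c2.png

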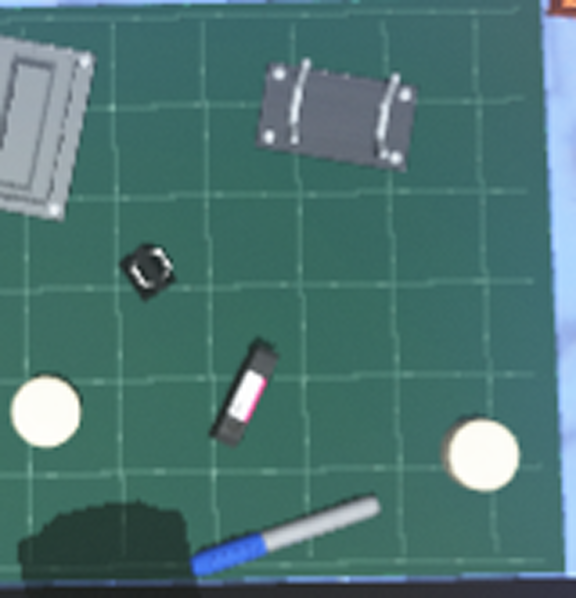

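The crops show the corner screws of all three holders clearly. They also show the labels on the cartridge tops, and the syringe nozzle pointing towards the robot. Next I refine to world coordinates.

```bash
python3 - <<'E'
from h import *
f=manip.grab_frame("top");im=f["img"];S=4
g=manip.grab_frame("side")
def up(im): return cv2.resize(im,None,fx=S,fy=S,interpolation=cv2.INTER_CUBIC)
def unup(p): return (np.asarray(p)+.5)/S-.5
U=up(im);gray=cv2.cvtColor(U,cv2.COLOR_BGR2GRAY)
def screw(u,v):
    x,y=int(u*S),int(v*S);w=gray[y-10:y+11,x-10:x+11].astype(float);w=np.clip(w-np.percentile(w,75),0,None)
    m=cv2.moments(w);return unup([x-10+m['m10']/m['m00'],y-10+m['m01']/m['m00']])
# corners ordered (far-left,far-right,near-right,near-left) in image
for n,c in dict(stand=[(284.5,127.5),(333.6,136.7),(325.3,178),(276.2,168.6)],tray=[(182.6,149.7),(249.2,133.9),(256.7,165.8),(189.5,182.5)],rest=[(387.2,140.3),(422.5,146.1),(420,163.9),(384.4,157.8)]).items():
    P=onz(f,[screw(*p) for p in c],.008)[:,:2]
    left=P[0]+P[3];right=P[1]+P[2];far=P[0]+P[1];near=P[2]+P[3]
    a=far-near;b=left-right
    print(n,P.mean(0).round(4),"dims",np.linalg.norm(a)/2,np.linalg.norm(b)/2,"x-yaw",np.degrees(np.arctan2(a[1],a[0])).round(1),"y-yaw-90",np.degrees(np.arctan2(-b[0],b[1])).round(1))
# objects
mx=U.max(2).astype(int);mn=U.min(2).astype(int)
def blob(m,box,s=S):
    x0,y0,x1,y1=[v*S for v in box];k=np.zeros(m.shape,np.uint8);k[y0:y1,x0:x1]=m[y0:y1,x0:x1]
    c=max(cv2.findContours(k,0,2)[0],key=cv2.contourArea);return c
B,G,R=[U[...,i].astype(int) for i in range(3)]
def wr(c,z,name,ff=f):
    r=cv2.minAreaRect(c);q=onz(ff,unup(cv2.boxPoints(r)),z)[:,:2]
    e=[q[1]-q[0],q[2]-q[1]];L=max(e,key=np.linalg.norm);W=min(e,key=np.linalg.norm);a=np.degrees(np.arctan(L[1]/L[0]))
    m=cv2.moments(c);ce=onz(ff,unup([m['m10']/m['m00'],m['m01']/m['m00']]),z)[0,:2]
    print(name,"rect",q.mean(0).round(4),"centroid",ce.round(4),"LxW",np.linalg.norm(L).round(4),np.linalg.norm(W).round(4),"yaw",a.round(1))
for n,box in dict(A=(245,205,280,250),Bc=(362,205,395,250)).items():
    wr(blob((R>120)&(G>110),box),.047,"label"+n); wr(blob((G-R<22),box),.047,"body"+n)
    wr(blob((G-R<22),box),.025,"body-mid"+n)
for n,box in dict(capA=(305,218,340,252),capB=(428,230,462,262)).items():
    wr(blob((R>150)&(G-R<15),box),.026,n)
wr(blob((G-R<14)&(R>95),(198,210,232,285)),.012,"syr")
wr(blob((R>140),(198,210,232,285)),.020,"syrbright")
# side labels/caps
V=up(g["img"]);B2,G2,R2=[V[...,i].astype(int) for i in range(3)]
for n,box in dict(A=(265,165,305,195),Bc=(275,215,320,255)).items():
    wr(blob((G2-R2<15),box),.025,"side body"+n,g); c=blob((G2-R2<15),box); print(unup(cv2.convexHull(cv2.approxPolyDP(c,4,True))[:,0]).round(1).tolist())
cv2.imwrite("pics/s1.png",np.hstack([cv2.resize(g["img"][160:200,260:310],None,fx=8,fy=8,interpolation=2),cv2.resize(g["img"][215:255,270:320],None,fx=8,fy=8,interpolation=2)]))
E
```

```text
stand [0.6206 0.0288] dims 0.10450244890804054 0.12198268002426191 x-yaw -12.7 y-yaw-90 -12.4
tray [0.6119 0.2416] dims 0.082151855658916 0.170310574190311 x-yaw 12.8 y-yaw-90 12.6
rest [ 0.6173 -0.2139] dims 0.043894882989678766 0.08703544717554719 x-yaw -10.9 y-yaw-90 -10.7
labelA rect [0.4373 0.13  ] centroid [0.4372 0.13  ] LxW 0.0338 0.0134 yaw -28.8
bodyA rect [0.4372 0.1251] centroid [0.4368 0.1255] LxW 0.0709 0.0211 yaw -28.3
body-midA rect [0.4368 0.1286] centroid [0.4364 0.129 ] LxW 0.0726 0.0216 yaw -28.3
labelBc rect [ 0.429  -0.1413] centroid [ 0.4289 -0.1412] LxW 0.0338 0.0141 yaw -26.7
bodyBc rect [ 0.4301 -0.1408] centroid [ 0.4296 -0.1403] LxW 0.0688 0.0212 yaw -26.4
body-midBc rect [ 0.4296 -0.1438] centroid [ 0.4291 -0.1432] LxW 0.0704 0.0217 yaw -26.4
capA rect [ 0.4206 -0.0113] centroid [ 0.4204 -0.0114] LxW 0.0457 0.0448 yaw -1.1
capB rect [ 0.3869 -0.2986] centroid [ 0.3867 -0.2985] LxW 0.0464 0.0461 yaw 79.5
syr rect [0.3952 0.2531] centroid [0.392  0.2534] LxW 0.1335 0.0185 yaw -8.2
syrbright rect [0.3945 0.251 ] centroid [0.3934 0.252 ] LxW 0.1349 0.0228 yaw -6.6
side bodyA rect [0.4358 0.1433] centroid [0.4374 0.1361] LxW 0.1434 0.0855 yaw 80.6
[[285.1, 164.6], [293.6, 171.9], [295.4, 178.4], [291.4, 187.9], [270.4, 184.9], [264.6, 168.1], [264.6, 164.6]]
side bodyBc rect [ 0.4306 -0.1412] centroid [ 0.4307 -0.143 ] LxW 0.0814 0.0759 yaw 77.3
[[285.9, 222.9], [310.6, 227.1], [312.4, 228.6], [313.1, 233.9], [311.1, 243.1], [306.9, 247.9], [280.4, 243.1], [279.6, 228.4], [281.1, 225.4]]
```

View pics/s1.png

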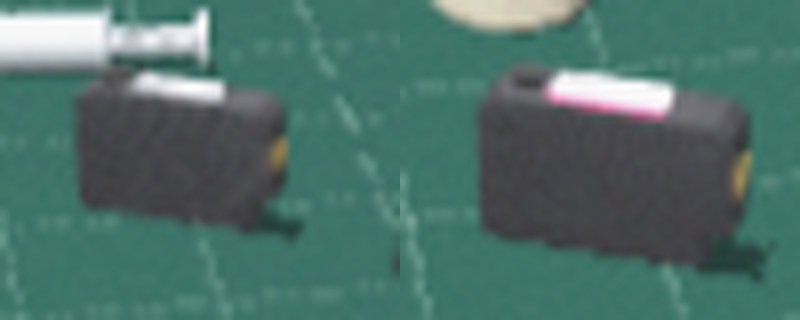

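Request:
{"api": "move_arm", "payload": {
  "rows": [
    [1.8, -2.75, 0, 0, 0, 0, 1],
    [1.8, -2.75, 0, 0, 0, 0, 1],
    [1.8, -2.75, 0, 0, 0, 0, 1],
    [1.8, -2.75, 0, 0, 0, 0, 1],
    [1.8, -2.75, 0, 0, 0, 0, 1],
    [1.8, -2.75, 0, 0, 0, 0, 1],
    [1.8, -2.75, 0, 0, 0, 0, 1],
    [1.8, -2.75, 0, 0, 0, 0, 1],
    [2.9, -0.2, 0, 0, 0, 0, 1],
    [2.9, -0.2, 0, 0, 0, 0, 1],
    [2.9, -0.2, 0, 0, 0, 0, 1],
    [2.9, -0.2, 0, 0, 0, 0, 1],
    [2.9, -0.2, 0, 0, 0, 0, 1],
    [0, 0, 2.6, 0, 0, 0, 1],
    [0, 0, 2.6, 0, 0, 0, 1],
    [0, 0, 2.6, 0, 0, 0, 1],
    [0, 0, 2.6, 0, 0, 0, 1],
    [0, 0, 2.6, 0, 0, 0, 1],
    [0, 0, 0, 0, 0, 0, 1],
    [0, 0, 0, 0, 0, 0, 1]
  ]
}}

```text
time: 1.92
tool_pos: [0.3851, -0.3001, 0.119]
tool_rot: [-0.002, 0.99, 0.138, -0.001]
contact_force: [-0.2, -0.8, 0.7]
gripper_width: 0.998
grasp_force: 0.0
```

```bash
cat >> h.py <<'E'
def go(x,y,z,psi=None):
    "tool-frame step (cm) to target after turning to psi, from the measured pose"
    from scipy.spatial.transform import Rotation as Ro
    s=manip.state();q=s["tool_rot"];M=Ro.from_quat([q[1],q[2],q[3],q[0]]).as_matrix()
    c=np.degrees(np.arctan2(M[1,0],M[0,0]));p=c if psi is None else psi
    a=np.radians(p);d=np.array([x,y,z])-s["tool_pos"]
    print("psi",c.round(1),"turn_z",round(c-p,1),"shift",(100*np.array([np.cos(a)*d[0]+np.sin(a)*d[1],np.sin(a)*d[0]-np.cos(a)*d[1],-d[2]])).round(2),"pos",s["tool_pos"].round(4),"tilt",M[:2,2].round(4),"t",round(s["time"],1),"w",s["gripper_width"],"gf",s["grasp_force"])
E
python3 -c "
from h import *
go(.3868,-.2985,.029)"
```

```text
psi 15.9 turn_z 0.0 shift [ 0.21 -0.1   9.  ] pos [ 0.3851 -0.3001  0.119 ] tilt [-0.0026  0.0027] t 1.9 w 0.9981226436899653 gf 0.0
```

Request:
{"api": "move_arm", "payload": {
  "rows": [
    [0.2, -0.1, 2.3, 0, 0, 0, 1],
    [0, 0, 2.3, 0, 0, 0, 1],
    [0, 0, 2.3, 0, 0, 0, 1],
    [0, 0, 2.0, 0, 0, 0, 1],
    [0, 0, 0, 0, 0, 0, -1],
    [0, 0, 0, 0, 0, 0, -1],
    [0, 0, 0, 0, 0, 0, -1],
    [0, 0, 0, 0, 0, 0, -1],
    [0, 0, 0, 0, 0, 0, -1],
    [0, 0, 0, 0, 0, 0, -1],
    [0, 0, 0, 0, 0, 0, -1],
    [0, 0, 0, 0, 0, 0, -1],
    [0, 0, -2.5, 0, 0, 0, -1],
    [0, 0, -2.5, 0, 0, 0, -1],
    [0, 0, -2.5, 0, 0, 0, -1],
    [0, 0, -2.5, 0, 0, 0, -1],
    [0, 0, 0, 0, 0, 0, -1]
  ]
}}

```text
time: 3.33
tool_pos: [0.3906, -0.3025, 0.1389]
tool_rot: [0.005, 0.99, 0.138, 0.004]
contact_force: [0.3, -0.0, 1.7]
gripper_width: 0.514
grasp_force: 61.1
```

```bash
python3 -c "
from h import *
go(.6207,.2026,.0355,12.7)
f=manip.grab_frame('side');cv2.imwrite('pics/s2.png',f['img'][100:400,150:500])"
```

```text
psi 15.9 turn_z 3.2 shift [ 33.56 -44.21  10.34] pos [ 0.3906 -0.3025  0.1389] tilt [ 0.0089 -0.0093] t 3.3 w 0.5136080206912709 gf 61.13463521003723
```

View pics/s2.png

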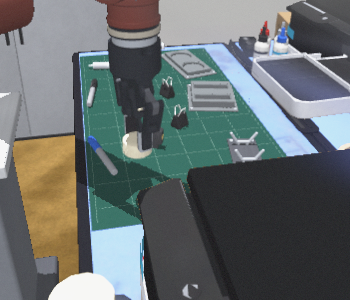

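The cap is held at width 0.514.

Request:
{"api": "move_arm", "payload": {
  "rows": [
    [0, 0, 0, 0, 0, 3.2, -1],
    [1.85, -2.45, 0, 0, 0, 0, -1],
    [1.85, -2.45, 0, 0, 0, 0, -1],
    [1.85, -2.45, 0, 0, 0, 0, -1],
    [1.85, -2.45, 0, 0, 0, 0, -1],
    [1.85, -2.45, 0, 0, 0, 0, -1],
    [1.85, -2.45, 0, 0, 0, 0, -1],
    [1.85, -2.45, 0, 0, 0, 0, -1],
    [1.85, -2.45, 0, 0, 0, 0, -1],
    [1.85, -2.45, 0, 0, 0, 0, -1],
    [1.85, -2.45, 0, 0, 0, 0, -1],
    [1.85, -2.45, 0, 0, 0, 0, -1],
    [1.85, -2.45, 0, 0, 0, 0, -1],
    [1.85, -2.45, 0, 0, 0, 0, -1],
    [1.85, -2.45, 0, 0, 0, 0, -1],
    [1.85, -2.45, 0, 0, 0, 0, -1],
    [1.85, -2.45, 0, 0, 0, 0, -1],
    [1.85, -2.45, 0, 0, 0, 0, -1],
    [0, 0, 0, 0, 0, 0, -1],
    [0, 0, 0, 0, 0, 0, -1]
  ]
}}

```text
time: 5.05
tool_pos: [0.6028, 0.177, 0.1302]
tool_rot: [0.0, 0.994, 0.111, -0.001]
contact_force: [-0.4, -0.6, -0.6]
gripper_width: 0.517
grasp_force: 61.2
```

```bash
python3 -c "
from h import *
go(.6207,.2026,.0355,12.7)"
```

```text
psi 12.8 turn_z 0.1 shift [ 2.3  -2.1   9.47] pos [0.6028 0.177  0.1302] tilt [-0.0016 -0.0005] t 5.0 w 0.5168415919419503 gf 61.1811625957489
```

Request:
{"api": "move_arm", "payload": {
  "rows": [
    [2.3, -2.1, 0, 0, 0, 0, -1],
    [0, 0, 0, 0, 0, 0, -1],
    [0, 0, 2.5, 0, 0, 0, -1],
    [0, 0, 2.5, 0, 0, 0, -1],
    [0, 0, 2, 0, 0, 0, -1],
    [0, 0, 1, 0, 0, 0, -1],
    [0, 0, 1, 0, 0, 0, -1],
    [0, 0, 0.4, 0, 0, 0, -1],
    [0, 0, 0, 0, 0, 0, -1],
    [0, 0, 0, 0, 0, 0, -1],
    [0, 0, 0, 0, 0, 0, -1],
    [0, 0, 0, 0, 0, 0, -1]
  ]
}}

```text
time: 6.05
tool_pos: [0.6219, 0.2015, 0.0392]
tool_rot: [-0.0, 0.994, 0.11, 0.001]
contact_force: [-1.3, 1.4, 5.7]
gripper_width: 0.514
grasp_force: 72.1
```

```bash
python3 -c "
from h import *
go(.6207,.2026,.0355,12.7)"
```

```text
psi 12.6 turn_z -0.1 shift [-0.1  -0.14  0.37] pos [0.6219 0.2015 0.0392] tilt [0.0021 0.0009] t 6.0 w 0.5144359642990356 gf 72.08431005477905
```

```bash
python3 -c "
from h import *
f=manip.grab_frame('side')
T=cv2.imread('pics/top0.png');t=manip.grab_frame('top')
print(onz(t,[(203.1,161.7),(234.5,153.9)],.014))
go(.6207,.2026,.0355,12.7);print(manip.state()['contact_force'],manip.state()['ft_torque'])
c=proj(f,[.62,.2,.03])[0].astype(int);print(c)
cv2.imwrite('pics/s3.png',cv2.resize(f['img'][c[1]-45:c[1]+45,c[0]-60:c[0]+60],None,fx=6,fy=6,interpolation=2))"
```

```text
[[0.60148517 0.27891349 0.014     ]
 [0.61924419 0.20118302 0.014     ]]
psi 12.6 turn_z -0.1 shift [-0.1  -0.14  0.37] pos [0.622  0.2015 0.0392] tilt [0.0021 0.0009] t 6.2 w 0.5168439700852373 gf 72.09053993225098
[-0.90819856 -0.45590801  6.77232125] [0.2033172  0.43740459 0.02104128]
[342 160]
```

View pics/s3.png

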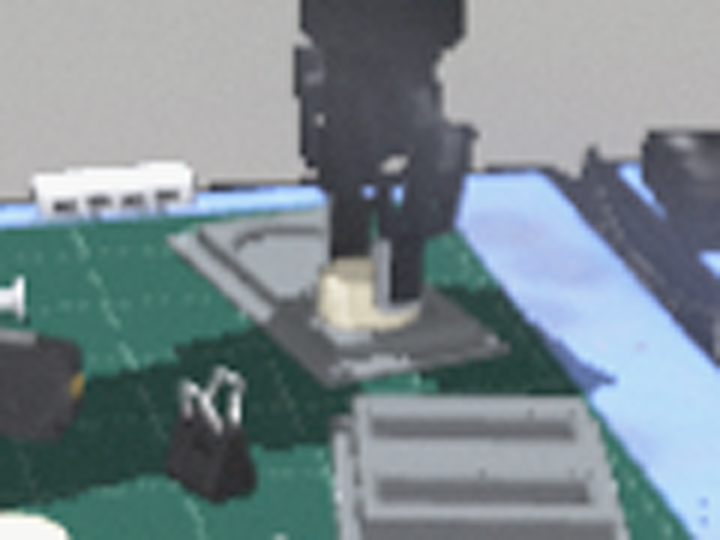

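The cap sits over the right well with light contact. I'll centre it and release; the wells' own contours confirm the position to about 2 mm.

Request:
{"api": "move_arm", "payload": {
  "rows": [
    [-0.2, 0, 0, 0, 0, 0, -1],
    [0, 0, 0, 0, 0, 0, -1],
    [0, 0, 0, 0, 0, 0, 0.2],
    [0, 0, 0, 0, 0, 0, 0.4],
    [0, 0, 0, 0, 0, 0, 0.4],
    [0, 0, 0, 0, 0, 0, 0.4],
    [0, 0, 0, 0, 0, 0, 0.4],
    [0, 0, -2, 0, 0, 0, 0.4],
    [0, 0, -2.5, 0, 0, 0, 0.4],
    [0, 0, -2.5, 0, 0, 0, 0.4],
    [0, 0, -2.5, 0, 0, 0, 0.4],
    [-3, 0, 0, 0, 0, 0, 1],
    [-3, 0, 0, 0, 0, 0, 1],
    [-3, 0, 0, 0, 0, 0, 1],
    [-3, 0, 0, 0, 0, 0, 1],
    [-3, 0, 0, 0, 0, 0, 1],
    [-3, 0, 0, 0, 0, 0, 1],
    [0, 0, 0, 0, 0, 0, 1]
  ]
}}

```text
time: 7.65
tool_pos: [0.438, 0.1606, 0.1298]
tool_rot: [0.0, 0.994, 0.11, -0.003]
contact_force: [-0.3, 0.0, -0.9]
gripper_width: 0.997
grasp_force: 0.0
```

```bash
python3 -c "
from h import *
t=manip.grab_frame('top');f=manip.grab_frame('side')
go(.4205,-.0113,.12,12.7)
a=cv2.resize(t['img'][120:200,170:270],None,fx=4,fy=4,interpolation=2)
b=cv2.resize(f['img'][130:210,300:400],None,fx=4,fy=4,interpolation=2)
cv2.imwrite('pics/s4.png',np.hstack([a,b]))"
```

```text
psi 12.7 turn_z -0.0 shift [-5.96 16.36  1.21] pos [0.4427 0.1614 0.1321] tilt [ 0.0005 -0.    ] t 7.8 w 1.0008127143496621 gf 0.0
```

View pics/s4.png

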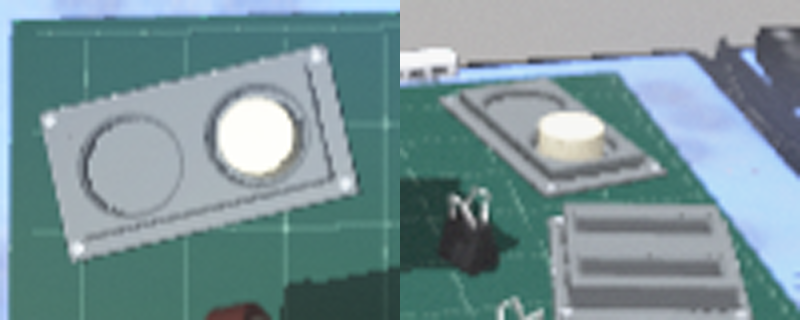

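The cap is flat and centred in the right well. Next is cap A.

Request:
{"api": "move_arm", "payload": {
  "rows": [
    [-1, 2.75, 0, 0, 0, 0, 1],
    [-1, 2.75, 0, 0, 0, 0, 1],
    [-1, 2.75, 0, 0, 0, 0, 1],
    [-1, 2.75, 0, 0, 0, 0, 1],
    [-1, 2.7, 0, 0, 0, 0, 1],
    [-1, 2.7, 0, 0, 0, 0, 1],
    [0, 0, 0, 0, 0, 0, 1],
    [0, 0, 2.3, 0, 0, 0, 1],
    [0, 0, 2.3, 0, 0, 0, 1],
    [0, 0, 2.3, 0, 0, 0, 1],
    [0, 0, 1.5, 0, 0, 0, 1],
    [0, 0, 1.5, 0, 0, 0, 1],
    [0, 0, 0, 0, 0, 0, 1],
    [0, 0, 0, 0, 0, 0, 1],
    [0, 0, 0, 0, 0, 0, 1]
  ]
}}

```text
time: 9.0
tool_pos: [0.4222, -0.0117, 0.0344]
tool_rot: [0.0, 0.994, 0.11, 0.001]
contact_force: [0.2, -0.5, 0.7]
gripper_width: 0.996
grasp_force: 0.0
```

```bash
python3 -c "
from h import *
go(.4205,-.0113,.033,12.7)"
```

```text
psi 12.7 turn_z -0.0 shift [-0.16 -0.07  0.14] pos [ 0.4222 -0.0117  0.0344] tilt [ 0.0016 -0.0002] t 9.0 w 0.9959152908751359 gf 0.0
```

Request:
{"api": "move_arm", "payload": {
  "rows": [
    [-0.2, 0, 0, 0, 0, 0, -1],
    [0, 0, 0, 0, 0, 0, -1],
    [0, 0, 0, 0, 0, 0, -1],
    [0, 0, 0, 0, 0, 0, -1],
    [0, 0, 0, 0, 0, 0, -1],
    [0, 0, 0, 0, 0, 0, -1],
    [0, 0, 0, 0, 0, 0, -1],
    [0, 0, 0, 0, 0, 0, -1],
    [0, 0, -2.5, 0, 0, 0, -1],
    [0, 0, -2.5, 0, 0, 0, -1],
    [0, 0, -2.5, 0, 0, 0, -1],
    [0, 0, -2.5, 0, 0, 0, -1],
    [0, 0, 0, 0, 0, 0, -1]
  ]
}}

```text
time: 10.08
tool_pos: [0.4222, -0.0128, 0.1392]
tool_rot: [0.002, 0.994, 0.11, 0.005]
contact_force: [1.3, -0.2, -0.3]
gripper_width: 0.516
grasp_force: 61.0
```

Request:
{"api": "move_arm", "payload": {
  "rows": [
    [2, -2.05, 0, 0, 0, 0, -1],
    [2, -2.05, 0, 0, 0, 0, -1],
    [2, -2.05, 0, 0, 0, 0, -1],
    [2, -2.05, 0, 0, 0, 0, -1],
    [2, -2.05, 0, 0, 0, 0, -1],
    [2, -2.05, 0, 0, 0, 0, -1],
    [2, -2.05, 0, 0, 0, 0, -1],
    [2, -2.05, 0, 0, 0, 0, -1],
    [2, -2.05, 0, 0, 0, 0, -1],
    [2, -2.05, 0, 0, 0, 0, -1],
    [2, -2.05, 0, 0, 0, 0, -1],
    [2, -2.05, 0, 0, 0, 0, -1],
    [0, 0, 0, 0, 0, 0, -1],
    [0, 0, 0, 0, 0, 0, -1],
    [0, 0, 0, 0, 0, 0, -1]
  ]
}}

```text
time: 11.33
tool_pos: [0.5984, 0.28, 0.1323]
tool_rot: [0.0, 0.994, 0.11, -0.001]
contact_force: [-0.2, 0.1, -0.4]
gripper_width: 0.517
grasp_force: 61.1
```

```bash
python3 -c "
from h import *
go(.6022,.2797,.041,12.7)"
```

```text
psi 12.7 turn_z -0.0 shift [0.36 0.11 9.13] pos [0.5984 0.28   0.1323] tilt [-0.0017 -0.0009] t 11.3 w 0.5165722693676502 gf 61.11078500747681
```

Request:
{"api": "move_arm", "payload": {
  "rows": [
    [0.4, 0.1, 0, 0, 0, 0, -1],
    [0, 0, 0, 0, 0, 0, -1],
    [0, 0, 2.5, 0, 0, 0, -1],
    [0, 0, 2.5, 0, 0, 0, -1],
    [0, 0, 2, 0, 0, 0, -1],
    [0, 0, 1, 0, 0, 0, -1],
    [0, 0, 1, 0, 0, 0, -1],
    [0, 0, 0.1, 0, 0, 0, -1],
    [0, 0, 0, 0, 0, 0, -1],
    [0, 0, 0, 0, 0, 0, -1],
    [0, 0, 0, 0, 0, 0, 0.2],
    [0, 0, 0, 0, 0, 0, 0.4],
    [0, 0, 0, 0, 0, 0, 0.4],
    [0, 0, 0, 0, 0, 0, 0.4],
    [0, 0, 0, 0, 0, 0, 0.4],
    [0, 0, -2, 0, 0, 0, 0.4],
    [0, 0, -2.5, 0, 0, 0, 0.4],
    [0, 0, -2.5, 0, 0, 0, 0.4],
    [0, 0, -2.5, 0, 0, 0, 0.4],
    [0, 0, 0, 0, 0, 0, 1]
  ]
}}

```text
time: 13.0
tool_pos: [0.6067, 0.2816, 0.1444]
tool_rot: [-0.001, 0.994, 0.11, 0.005]
contact_force: [0.7, 0.2, 1.3]
gripper_width: 0.825
grasp_force: 0.0
```

```bash
python3 -c "
from h import *
go(.377,.2545,.12,-7.5)"
```

```text
psi 12.7 turn_z 20.2 shift [-22.41   5.69   2.44] pos [0.6067 0.2816 0.1444] tilt [0.0104 0.0035] t 13.0 w 0.8252136559979295 gf 0.0
```

Request:
{"api": "move_arm", "payload": {
  "rows": [
    [0, 0, 0, 0, 0, 6.8, 1],
    [0, 0, 0, 0, 0, 6.7, 1],
    [0, 0, 0, 0, 0, 6.7, 1],
    [-2.5, 0.6, 0, 0, 0, 0, 1],
    [-2.5, 0.6, 0, 0, 0, 0, 1],
    [-2.5, 0.6, 0, 0, 0, 0, 1],
    [-2.5, 0.6, 0, 0, 0, 0, 1],
    [-2.5, 0.6, 0, 0, 0, 0, 1],
    [-2.5, 0.6, 0, 0, 0, 0, 1],
    [-2.5, 0.6, 0, 0, 0, 0, 1],
    [-2.5, 0.6, 0, 0, 0, 0, 1],
    [-2.4, 0.6, 0, 0, 0, 0, 1],
    [0, 0, 1, 0, 0, 0, 1],
    [0, 0, 0, 0, 0, 0, 1],
    [0, 0, 0, 0, 0, 0, 1]
  ]
}}

```text
time: 14.25
tool_pos: [0.374, 0.2561, 0.1266]
tool_rot: [0.0, 0.998, -0.066, -0.0]
contact_force: [0.1, -1.1, 0.5]
gripper_width: 1.002
grasp_force: 0.0
```

```bash
python3 -c "
from h import *
go(.377,.2545,.026,-7.5)
t=manip.grab_frame('top');f=manip.grab_frame('side')
a=cv2.resize(t['img'][120:220,165:265],None,fx=4,fy=4,interpolation=2)
b=cv2.resize(f['img'][120:220,220:320],None,fx=4,fy=4,interpolation=2)
cv2.imwrite('pics/s5.png',np.hstack([a,b]))"
```

```text
psi -7.5 turn_z -0.0 shift [ 0.32  0.12 10.06] pos [0.374  0.2561 0.1266] tilt [-0.0008 -0.0005] t 14.2 w 1.0019154780522117 gf 0.0
```

View pics/s5.png

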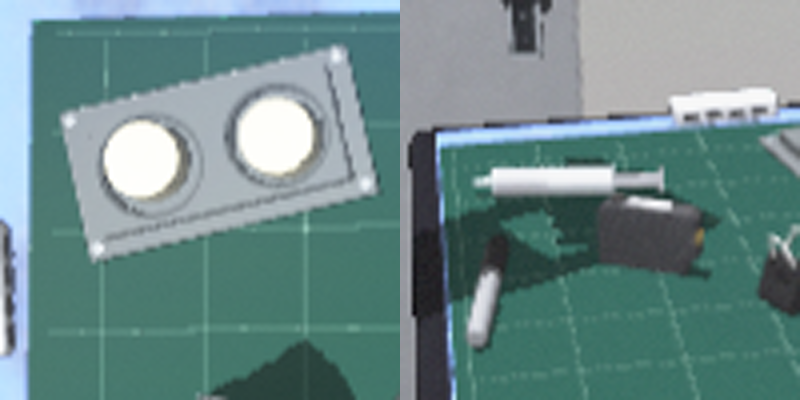

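```bash
cat >> h.py <<'E'
def caps():
    t=manip.grab_frame('top');U=cv2.resize(t['img'],None,fx=4,fy=4,interpolation=2).astype(int)
    m=((U[...,2]>150)&(U[...,1]-U[...,2]<15)).astype(np.uint8);k=np.zeros_like(m);k[520:740,700:1060]=m[520:740,700:1060]
    for c in cv2.findContours(k,0,2)[0]:
        if cv2.contourArea(c)>1500:
            M=cv2.moments(c);p=(np.array([M['m10'],M['m01']])/M['m00']+.5)/4-.5
            X=onz(t,p,.031)[0,:2];d=X-[.6119,.2416];a=np.radians(12.7)
            print("cap",X.round(4),"tray frame",(d[0]*np.cos(a)+d[1]*np.sin(a)).round(4),(-d[0]*np.sin(a)+d[1]*np.cos(a)).round(4),cv2.minAreaRect(c)[1])
E
python3 -c "
from h import *
caps()"
```

```text
cap [0.6074 0.2345] tray frame -0.006 -0.006 (150.93128967285156, 295.7958679199219)
```

```bash
sed -i "s/U\[...,2\]>150)&(U\[...,1\]-U\[...,2\]<15)/U[...,2]>205)/" h.py; python3 -c "
from h import *
caps()"
```

```text
cap [0.6046 0.2816] tray frame 0.0017 0.0406 (74.99190521240234, 73.30091094970703)
cap [0.6174 0.2001] tray frame -0.0037 -0.0417 (77.0, 73.0)
```

Request:
{"api": "move_arm", "payload": {
  "rows": [
    [0.3, 0.1, 2, 0, 0, 0, 1],
    [0, 0, 2, 0, 0, 0, 1],
    [0, 0, 2, 0, 0, 0, 1],
    [0, 0, 2, 0, 0, 0, 1],
    [0, 0, 1.2, 0, 0, 0, 1],
    [0, 0, 1, 0, 0, 0, 1],
    [0, 0, 0, 0, 0, 0, 1],
    [0, 0, 0, 0, 0, 0, 1],
    [0, 0, 0, 0, 0, 0, -1],
    [0, 0, 0, 0, 0, 0, -1],
    [0, 0, 0, 0, 0, 0, -1],
    [0, 0, 0, 0, 0, 0, -1],
    [0, 0, 0, 0, 0, 0, -1],
    [0, 0, 0, 0, 0, 0, -1],
    [0, 0, 0, 0, 0, 0, -1],
    [0, 0, 0, 0, 0, 0, -1],
    [0, 0, 0, 0, 0, 0, -1]
  ]
}}

```text
time: 15.87
tool_pos: [0.3775, 0.2551, 0.026]
tool_rot: [-0.0, 0.998, -0.066, 0.001]
contact_force: [-0.4, 0.1, 5.1]
gripper_width: 0.208
grasp_force: 61.5
```

Request:
{"api": "move_arm", "payload": {
  "rows": [
    [0, 0, -2.5, 0, 0, 0, -1],
    [0, 0, -2.5, 0, 0, 0, -1],
    [0, 0, -2.5, 0, 0, 0, -1],
    [0, 0, -2.5, 0, 0, 0, -1],
    [0, 0, -2, 0, 0, 0, -1],
    [0, 0, 0, 0, 0, -6.7, -1],
    [0, 0, 0, 0, 0, -6.7, -1],
    [0, 0, 0, 0, 0, -6.7, -1],
    [0, 0, 0, 0, 0, -6.7, -1],
    [0, 0, 0, 0, 0, -6.7, -1],
    [0, 0, 0, 0, 0, -6.7, -1],
    [0, 0, 0, 0, 0, -6.7, -1],
    [0, 0, 0, 0, 0, -6.7, -1],
    [0, 0, 0, 0, 0, -6.7, -1],
    [0, 0, 0, 0, 0, -6.7, -1],
    [0, 0, 0, 0, 0, -6.6, -1],
    [0, 0, 0, 0, 0, -6.6, -1],
    [0, 0, 0, 0, 0, -6.5, -1],
    [0, 0, 0, 0, 0, 0, -1],
    [0, 0, 0, 0, 0, 0, -1]
  ]
}}

```text
time: 17.53
tool_pos: [0.3765, 0.2547, 0.1447]
tool_rot: [-0.0, 0.772, 0.636, -0.001]
contact_force: [-0.5, 0.1, -1.4]
gripper_width: 0.205
grasp_force: 60.8
```

```bash
python3 -c "
from h import *
go(.6173,-.2139,.15,79.2)
f=manip.grab_frame('side')
cv2.imwrite('pics/s6.png',cv2.resize(f['img'][40:240,200:400],None,fx=2.5,fy=2.5))"
```

```text
psi 79.0 turn_z -0.2 shift [-41.52  32.43  -0.53] pos [0.3765 0.2547 0.1447] tilt [-0.001  -0.0005] t 17.5 w 0.20519613127645145 gf 60.84312915802002
```

View pics/s6.png

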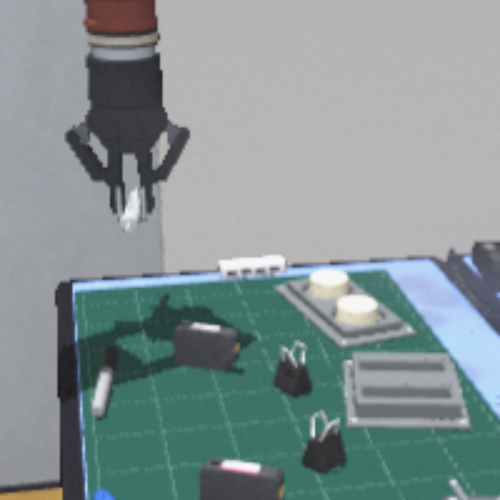

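The syringe is held level, and both caps look seated.

Request:
{"api": "move_arm", "payload": {
  "rows": [
    [-2.3, 1.8, 0, 0, 0, 0, -1],
    [-2.3, 1.8, 0, 0, 0, 0, -1],
    [-2.3, 1.8, 0, 0, 0, 0, -1],
    [-2.3, 1.8, 0, 0, 0, 0, -1],
    [-2.3, 1.8, 0, 0, 0, 0, -1],
    [-2.3, 1.8, 0, 0, 0, 0, -1],
    [-2.3, 1.8, 0, 0, 0, 0, -1],
    [-2.3, 1.8, 0, 0, 0, 0, -1],
    [-2.3, 1.8, 0, 0, 0, 0, -1],
    [-2.3, 1.8, 0, 0, 0, 0, -1],
    [-2.3, 1.8, 0, 0, 0, 0, -1],
    [-2.3, 1.8, 0, 0, 0, 0, -1],
    [-2.3, 1.8, 0, 0, 0, 0, -1],
    [-2.3, 1.8, 0, 0, 0, 0, -1],
    [-2.3, 1.8, 0, 0, 0, 0, -1],
    [-2.3, 1.8, 0, 0, 0, 0, -1],
    [-2.3, 1.8, 0, 0, 0, 0, -1],
    [-2.3, 1.8, 0, 0, 0, 0, -1],
    [0, 0, 0, 0, 0, 0, -1],
    [0, 0, 0, 0, 0, 0, -1]
  ]
}}

```text
time: 19.25
tool_pos: [0.6174, -0.2139, 0.1448]
tool_rot: [-0.0, 0.772, 0.636, -0.0]
contact_force: [-0.8, 0.1, -0.7]
gripper_width: 0.198
grasp_force: 60.8
```

```bash
python3 -c "
from h import *
go(.6173,-.2139,.041,79.2)"
```

```text
psi 79.0 turn_z -0.2 shift [-1.000e-02 -1.000e-02  1.038e+01] pos [ 0.6174 -0.2139  0.1448] tilt [-0.0007  0.0005] t 19.2 w 0.19828031404426305 gf 60.80633997917175
```

Request:
{"api": "move_arm", "payload": {
  "rows": [
    [0, 0, 2.5, 0, 0, 0, -1],
    [0, 0, 2.5, 0, 0, 0, -1],
    [0, 0, 2, 0, 0, 0, -1],
    [0, 0, 1.3, 0, 0, 0, -1],
    [0, 0, 1, 0, 0, 0, -1],
    [0, 0, 0.6, 0, 0, 0, -1],
    [0, 0, 0.4, 0, 0, 0, -1],
    [0, 0, 0, 0, 0, 0, -1],
    [0, 0, 0, 0, 0, 0, -1],
    [0, 0, 0, 0, 0, 0, -1]
  ]
}}

```text
time: 20.08
tool_pos: [0.6182, -0.2131, 0.0437]
tool_rot: [0.001, 0.771, 0.637, 0.0]
contact_force: [1.4, 0.1, -1.2]
gripper_width: 0.205
grasp_force: 60.8
```

```bash
python3 -c "
from h import *
go(.6173,-.2139,.041,79.2)"
```

```text
psi 79.2 turn_z -0.0 shift [-0.1  -0.07  0.27] pos [ 0.6182 -0.2131  0.0437] tilt [ 0.002  -0.0009] t 20.1 w 0.20539695241183906 gf 60.81339240074158
```

Lower a little more, release slowly, and retreat.

Request:
{"api": "move_arm", "payload": {
  "rows": [
    [0, 0, 0.2, 0, 0, 0, -1],
    [0, 0, 0, 0, 0, 0, -1],
    [0, 0, 0, 0, 0, 0, -1],
    [0, 0, 0, 0, 0, 0, -0.4],
    [0, 0, 0, 0, 0, 0, -0.2],
    [0, 0, 0, 0, 0, 0, 0.2],
    [0, 0, 0, 0, 0, 0, 0.2],
    [0, 0, 0, 0, 0, 0, 0.2],
    [0, 0, 0, 0, 0, 0, 0.2],
    [0, 0, 0, 0, 0, 0, 0.2],
    [0, 0, -2, 0, 0, 0, 0.2],
    [0, 0, -2.5, 0, 0, 0, 0.2],
    [0, 0, -2.5, 0, 0, 0, 0.2],
    [0, 0, -2.5, 0, 0, 0, 0.2],
    [0, 0, 0, 0, 0, 0, 0.2],
    [0, 0, 0, 0, 0, 0, 0.2]
  ]
}}

```text
time: 21.42
tool_pos: [0.6186, -0.2133, 0.1378]
tool_rot: [0.002, 0.771, 0.637, 0.001]
contact_force: [-0.5, 0.4, -1.7]
gripper_width: 0.603
grasp_force: 0.0
```

```bash
python3 -c "
from h import *
go(.4298,-.143,.046,-26.5)"
```

```text
psi 79.2 turn_z 105.7 shift [-20.03   2.13   9.18] pos [ 0.6186 -0.2133  0.1378] tilt [ 0.0042 -0.002 ] t 21.4 w 0.6030652896235276 gf 0.0
```

Request:
{"api": "move_arm", "payload": {
  "rows": [
    [0, 0, 0, 0, 0, 7.05, 1],
    [0, 0, 0, 0, 0, 7.05, 1],
    [0, 0, 0, 0, 0, 7.05, 1],
    [0, 0, 0, 0, 0, 7.05, 1],
    [0, 0, 0, 0, 0, 7.05, 1],
    [0, 0, 0, 0, 0, 7.05, 1],
    [0, 0, 0, 0, 0, 7.05, 1],
    [0, 0, 0, 0, 0, 7.05, 1],
    [0, 0, 0, 0, 0, 7.05, 1],
    [0, 0, 0, 0, 0, 7.05, 1],
    [0, 0, 0, 0, 0, 7.05, 1],
    [0, 0, 0, 0, 0, 7.05, 1],
    [0, 0, 0, 0, 0, 7.05, 1],
    [0, 0, 0, 0, 0, 7.05, 1],
    [0, 0, 0, 0, 0, 7.0, 1],
    [-4, 0.4, 0, 0, 0, 0, 1],
    [-4, 0.4, 0, 0, 0, 0, 1],
    [-4, 0.4, 0, 0, 0, 0, 1],
    [-4, 0.4, 0, 0, 0, 0, 1],
    [-4, 0.5, 0, 0, 0, 0, 1]
  ]
}}

```text
time: 23.08
tool_pos: [0.4262, -0.1407, 0.1327]
tool_rot: [-0.001, 0.973, -0.229, -0.002]
contact_force: [-0.3, -0.3, 0.8]
gripper_width: 1.002
grasp_force: 0.0
```

Request:
{"api": "move_arm", "payload": {
  "rows": [
    [0, 0, 0, 0, 0, 0, 1],
    [0, 0, 0, 0, 0, 0, 1],
    [0, 0, 0, 0, 0, 0, 1]
  ]
}}

```text
time: 23.33
tool_pos: [0.4288, -0.142, 0.1346]
tool_rot: [-0.0, 0.973, -0.23, -0.0]
contact_force: [-0.2, -0.2, 0.0]
gripper_width: 0.999
grasp_force: 0.0
```

```bash
python3 -c "
from h import *
go(.4298,-.143,.046,-26.5)
t=manip.grab_frame('top');f=manip.grab_frame('side')
a=cv2.resize(t['img'][110:190,360:460],None,fx=4,fy=4,interpolation=2)
b=cv2.resize(f['img'][210:290,350:450],None,fx=4,fy=4,interpolation=2)
cv2.imwrite('pics/s7.png',np.hstack([a,b]))"
```

```text
psi -26.5 turn_z -0.0 shift [0.14 0.04 8.86] pos [ 0.4288 -0.142   0.1346] tilt [-0.0003  0.0002] t 23.3 w 0.9991866348632388 gf 0.0
```

View pics/s7.png

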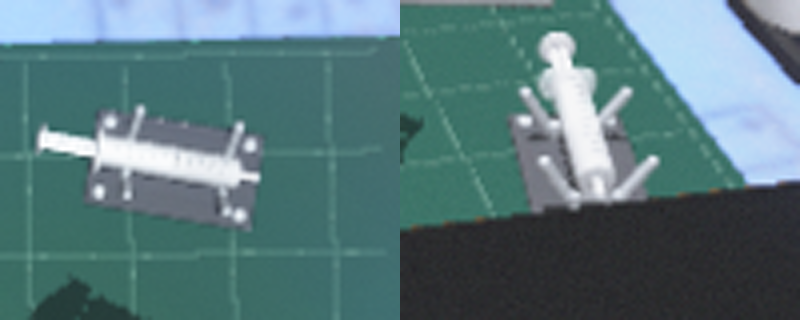

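The syringe rests in both saddles, in line. Next is cartridge B.

Request:
{"api": "move_arm", "payload": {
  "rows": [
    [0.1, 0, 2.3, 0, 0, 0, 1],
    [0, 0, 2.3, 0, 0, 0, 1],
    [0, 0, 2.2, 0, 0, 0, 1],
    [0, 0, 1, 0, 0, 0, 1],
    [0, 0, 1, 0, 0, 0, 1],
    [0, 0, 0, 0, 0, 0, 1],
    [0, 0, 0, 0, 0, 0, 1],
    [0, 0, 0, 0, 0, 0, -1],
    [0, 0, 0, 0, 0, 0, -1],
    [0, 0, 0, 0, 0, 0, -1],
    [0, 0, 0, 0, 0, 0, -1],
    [0, 0, 0, 0, 0, 0, -1],
    [0, 0, 0, 0, 0, 0, -1],
    [0, 0, 0, 0, 0, 0, -1],
    [0, 0, 0, 0, 0, 0, -1],
    [0, 0, 0, 0, 0, 0, -1],
    [0, 0, 0, 0, 0, 0, -1]
  ]
}}

```text
time: 24.85
tool_pos: [0.4302, -0.1427, 0.0477]
tool_rot: [0.0, 0.973, -0.23, 0.0]
contact_force: [-0.6, -0.3, 3.7]
gripper_width: 0.166
grasp_force: 59.0
```

Request:
{"api": "move_arm", "payload": {
  "rows": [
    [0, 0, -2.5, 0, 0, 0, -1],
    [0, 0, -2.5, 0, 0, 0, -1],
    [0, 0, -2.5, 0, 0, 0, -1],
    [0, 0, -2.5, 0, 0, 0, -1],
    [0, 0, 0, 0, 0, -7, -1],
    [0, 0, 0, 0, 0, -6.9, -1],
    [0, 0, 0, 0, 0, 0, -1],
    [0, 0, 0, 0, 0, 0, -1]
  ]
}}

```text
time: 25.52
tool_pos: [0.4295, -0.1423, 0.1467]
tool_rot: [-0.0, 0.994, -0.112, -0.0]
contact_force: [-1.2, -0.4, -0.3]
gripper_width: 0.163
grasp_force: 58.7
```

```bash
python3 -c "
from h import *
go(.6145,.0015,.052,-12.6)
t=manip.grab_frame('top');f=manip.grab_frame('side')
b=cv2.resize(f['img'][130:270,230:370],None,fx=3,fy=3,interpolation=2)
cv2.imwrite('pics/s8.png',b)"
```

```text
psi -12.8 turn_z -0.2 shift [ 14.92 -18.07   9.47] pos [ 0.4295 -0.1423  0.1467] tilt [-0.0009  0.0005] t 25.5 w 0.16341850058877488 gf 58.661062717437744
```

View pics/s8.png

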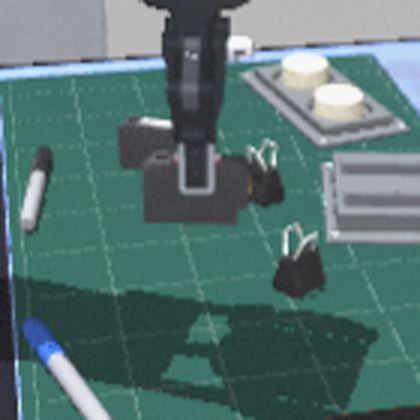

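Cartridge B is held level and near its centre.

Request:
{"api": "move_arm", "payload": {
  "rows": [
    [1.9, -2.25, 0, 0, 0, 0, -1],
    [1.9, -2.25, 0, 0, 0, 0, -1],
    [1.9, -2.25, 0, 0, 0, 0, -1],
    [1.9, -2.25, 0, 0, 0, 0, -1],
    [1.9, -2.25, 0, 0, 0, 0, -1],
    [1.8, -2.25, 0, 0, 0, 0, -1],
    [1.8, -2.25, 0, 0, 0, 0, -1],
    [1.8, -2.3, 0, 0, 0, 0, -1],
    [0, 0, 0, 0, 0, 0, -1],
    [0, 0, 2.5, 0, 0, 0, -1],
    [0, 0, 2.0, 0, 0, 0, -1],
    [0, 0, 0, 0, 0, 0, -1],
    [0, 0, 0, 0, 0, 0, -1]
  ]
}}

```text
time: 26.7
tool_pos: [0.613, 0.0009, 0.1003]
tool_rot: [0.0, 0.994, -0.111, -0.002]
contact_force: [0.0, 0.1, -0.2]
gripper_width: 0.166
grasp_force: 58.8
```

```bash
python3 -c "
from h import *
go(.6145,.0015,.054,-12.6)
t=manip.grab_frame('top');f=manip.grab_frame('side')
a=cv2.resize(t['img'][110:190,260:350],None,fx=4,fy=4,interpolation=2)
b=cv2.resize(f['img'][150:230,315:415],None,fx=4,fy=4,interpolation=2)
cv2.imwrite('pics/s9.png',np.hstack([a,b]))"
```

```text
psi -12.7 turn_z -0.1 shift [ 0.13 -0.09  4.63] pos [0.613  0.0009 0.1003] tilt [-0.0046  0.0004] t 26.7 w 0.1661588862738425 gf 58.75717341899872
```

View pics/s9.png

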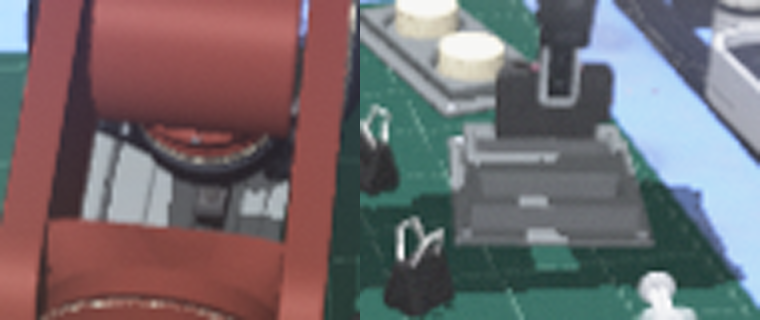

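The cartridge is over the near (−y) slot. I descend gently and check the height and force.

Request:
{"api": "move_arm", "payload": {
  "rows": [
    [0.1, -0.1, 1, 0, 0, 0, -1],
    [0, 0, 1, 0, 0, 0, -1],
    [0, 0, 0.8, 0, 0, 0, -1],
    [0, 0, 0.6, 0, 0, 0, -1],
    [0, 0, 0.6, 0, 0, 0, -1],
    [0, 0, 0.6, 0, 0, 0, -1],
    [0, 0, 0, 0, 0, 0, -1],
    [0, 0, 0, 0, 0, 0, -1],
    [0, 0, 0, 0, 0, 0, -1]
  ]
}}

```text
time: 27.55
tool_pos: [0.6162, 0.0017, 0.0565]
tool_rot: [-0.0, 0.994, -0.11, 0.0]
contact_force: [0.8, 0.5, 0.5]
gripper_width: 0.164
grasp_force: 58.7
```

Request:
{"api": "move_arm", "payload": {
  "rows": [
    [0, 0, 0.2, 0, 0, 0, -1],
    [0, 0, 0, 0, 0, 0, -1],
    [0, 0, 0, 0, 0, 0, -1],
    [0, 0, 0, 0, 0, 0, -0.4],
    [0, 0, 0, 0, 0, 0, -0.2],
    [0, 0, 0, 0, 0, 0, -0.1],
    [0, 0, 0, 0, 0, 0, -0.1],
    [0, 0, 0, 0, 0, 0, -0.1],
    [0, 0, 0, 0, 0, 0, -0.1],
    [0, 0, -2, 0, 0, 0, -0.1],
    [0, 0, -2.5, 0, 0, 0, -0.1],
    [0, 0, -2.5, 0, 0, 0, -0.1],
    [0, 0, -2.5, 0, 0, 0, -0.1],
    [0, 0, 0, 0, 0, 0, 1],
    [0, 0, 0, 0, 0, 0, 1]
  ]
}}

```text
time: 28.8
tool_pos: [0.6174, 0.0015, 0.1518]
tool_rot: [0.0, 0.994, -0.11, 0.002]
contact_force: [-1.1, 0.0, -0.1]
gripper_width: 0.717
grasp_force: 0.0
```

```bash
python3 -c "
from h import *
go(.437,.128,.046,-28.5)"
```

```text
psi -12.6 turn_z 15.9 shift [-21.88  -2.51  10.58] pos [0.6174 0.0015 0.1518] tilt [ 0.0045 -0.0006] t 28.8 w 0.716716106206888 gf 0.0
```

Request:
{"api": "move_arm", "payload": {
  "rows": [
    [0, 0, 0, 0, 0, 5.3, 1],
    [0, 0, 0, 0, 0, 5.3, 1],
    [0, 0, 0, 0, 0, 5.3, 1],
    [-2.7, -0.3, 0, 0, 0, 0, 1],
    [-2.7, -0.3, 0, 0, 0, 0, 1],
    [-2.7, -0.3, 0, 0, 0, 0, 1],
    [-2.7, -0.3, 0, 0, 0, 0, 1],
    [-2.7, -0.3, 0, 0, 0, 0, 1],
    [-2.7, -0.3, 0, 0, 0, 0, 1],
    [-2.7, -0.3, 0, 0, 0, 0, 1],
    [-2.7, -0.3, 0, 0, 0, 0, 1],
    [0, 0, 1, 0, 0, 0, 1],
    [0, 0, 0, 0, 0, 0, 1],
    [0, 0, 0, 0, 0, 0, 1],
    [0, 0, 0, 0, 0, 0, 1]
  ]
}}

```text
time: 30.05
tool_pos: [0.4379, 0.1256, 0.1388]
tool_rot: [0.0, 0.969, -0.247, -0.0]
contact_force: [0.2, -0.9, -0.7]
gripper_width: 0.997
grasp_force: 0.0
```

```bash
python3 -c "
from h import *
go(.437,.128,.046,-28.5)
t=manip.grab_frame('top');f=manip.grab_frame('side')
a=cv2.resize(t['img'][115:195,255:345],None,fx=4,fy=4,interpolation=2)
b=cv2.resize(f['img'][150:230,315:415],None,fx=4,fy=4,interpolation=2)
cv2.imwrite('pics/s10.png',np.hstack([a,b]))
# label of seated cartridge
U=cv2.resize(t['img'],None,fx=4,fy=4,interpolation=2).astype(int);m=(U[...,2]>205).astype(np.uint8);k=np.zeros_like(m);k[540:700,1150:1320]=m[540:700,1150:1320]
for c in cv2.findContours(k,0,2)[0]:
    if cv2.contourArea(c)>300:
        M=cv2.moments(c);p=(np.array([M['m10'],M['m01']])/M['m00']+.5)/4-.5;r=cv2.minAreaRect(c);print(p,onz(t,p,.052)[0],r)
"
```

```text
psi -28.6 turn_z -0.1 shift [-0.2  -0.17  9.28] pos [0.4379 0.1256 0.1388] tilt [-0.0011 -0.0003] t 30.1 w 0.9967206726384291 gf 0.0
[314.57474736 151.16866019] [0.61514247 0.00306464 0.052     ] ((1259.8851318359375, 606.35107421875), (22.924457550048828, 52.130706787109375), 11.768289566040039)
```

Request:
{"api": "move_arm", "payload": {
  "rows": [
    [-0.2, -0.2, 2.3, 0, 0, 0, 1],
    [0, 0, 2.3, 0, 0, 0, 1],
    [0, 0, 2.2, 0, 0, 0, 1],
    [0, 0, 1.2, 0, 0, 0, 1],
    [0, 0, 1.1, 0, 0, 0, 1],
    [0, 0, 0, 0, 0, 0, 1],
    [0, 0, 0, 0, 0, 0, 1],
    [0, 0, 0, 0, 0, 0, -1],
    [0, 0, 0, 0, 0, 0, -1],
    [0, 0, 0, 0, 0, 0, -1],
    [0, 0, 0, 0, 0, 0, -1],
    [0, 0, 0, 0, 0, 0, -1],
    [0, 0, 0, 0, 0, 0, -1],
    [0, 0, 0, 0, 0, 0, -1],
    [0, 0, 0, 0, 0, 0, -1],
    [0, 0, 0, 0, 0, 0, -1],
    [0, 0, 0, 0, 0, 0, -1]
  ]
}}

```text
time: 31.57
tool_pos: [0.4372, 0.1288, 0.0487]
tool_rot: [-0.0, 0.969, -0.246, 0.0]
contact_force: [-1.3, 0.4, 3.5]
gripper_width: 0.164
grasp_force: 59.3
```

Request:
{"api": "move_arm", "payload": {
  "rows": [
    [0, 0, -2.5, 0, 0, 0, -1],
    [0, 0, -2.5, 0, 0, 0, -1],
    [0, 0, -2.5, 0, 0, 0, -1],
    [0, 0, -2.5, 0, 0, 0, -1],
    [0, 0, 0, 0, 0, -5.3, -1],
    [0, 0, 0, 0, 0, -5.3, -1],
    [0, 0, 0, 0, 0, -5.4, -1],
    [0, 0, 0, 0, 0, 0, -1],
    [0, 0, 0, 0, 0, 0, -1]
  ]
}}

```text
time: 32.32
tool_pos: [0.4365, 0.1287, 0.1477]
tool_rot: [0.0, 0.994, -0.11, -0.0]
contact_force: [0.5, -0.4, -0.2]
gripper_width: 0.163
grasp_force: 58.8
```

```bash
python3 -c "
from h import *
go(.6272,.0565,.052,-12.6)"
```

```text
psi -12.7 turn_z -0.1 shift [20.19  2.89  9.57] pos [0.4365 0.1287 0.1477] tilt [-0.0009 -0.0001] t 32.3 w 0.16332707160567203 gf 58.83443892002106
```

Request:
{"api": "move_arm", "payload": {
  "rows": [
    [2.5, 0.35, 0, 0, 0, 0, -1],
    [2.5, 0.35, 0, 0, 0, 0, -1],
    [2.5, 0.35, 0, 0, 0, 0, -1],
    [2.5, 0.35, 0, 0, 0, 0, -1],
    [2.5, 0.35, 0, 0, 0, 0, -1],
    [2.5, 0.35, 0, 0, 0, 0, -1],
    [2.5, 0.35, 0, 0, 0, 0, -1],
    [2.6, 0.4, 0, 0, 0, 0, -1],
    [0, 0, 0, 0, 0, 0, -1],
    [0, 0, 2.0, 0, 0, 0, -1],
    [0, 0, 2.0, 0, 0, 0, -1],
    [0, 0, 0, 0, 0, 0, -1],
    [0, 0, 0, 0, 0, 0, -1]
  ]
}}

```text
time: 33.4
tool_pos: [0.6251, 0.0575, 0.1063]
tool_rot: [0.0, 0.994, -0.11, -0.002]
contact_force: [0.5, -0.2, -0.3]
gripper_width: 0.162
grasp_force: 58.8
```

```bash
python3 -c "
from h import *
go(.6272,.0565,.054,-12.6)"
```

```text
psi -12.6 turn_z 0.0 shift [0.23 0.05 5.23] pos [0.6251 0.0575 0.1063] tilt [-0.0046  0.0002] t 33.4 w 0.16221183660107708 gf 58.846712708473206
```

Request:
{"api": "move_arm", "payload": {
  "rows": [
    [0.1, 0.1, 1, 0, 0, 0, -1],
    [0, 0, 1, 0, 0, 0, -1],
    [0, 0, 1, 0, 0, 0, -1],
    [0, 0, 0.8, 0, 0, 0, -1],
    [0, 0, 0.7, 0, 0, 0, -1],
    [0, 0, 0.7, 0, 0, 0, -1],
    [0, 0, 0, 0, 0, 0, -1],
    [0, 0, 0, 0, 0, 0, -1],
    [0, 0, 0, 0, 0, 0, -1]
  ]
}}

```text
time: 34.15
tool_pos: [0.628, 0.0561, 0.0567]
tool_rot: [-0.0, 0.994, -0.109, 0.0]
contact_force: [0.1, -0.4, -0.7]
gripper_width: 0.165
grasp_force: 58.9
```

Same height as the first one. I release and retreat.

Request:
{"api": "move_arm", "payload": {
  "rows": [
    [0, 0, 0.2, 0, 0, 0, -1],
    [0, 0, 0, 0, 0, 0, -1],
    [0, 0, 0, 0, 0, 0, -1],
    [0, 0, 0, 0, 0, 0, -0.4],
    [0, 0, 0, 0, 0, 0, -0.2],
    [0, 0, 0, 0, 0, 0, -0.1],
    [0, 0, 0, 0, 0, 0, -0.1],
    [0, 0, 0, 0, 0, 0, -0.1],
    [0, 0, 0, 0, 0, 0, -0.1],
    [0, 0, -2, 0, 0, 0, -0.1],
    [0, 0, -2.5, 0, 0, 0, -0.1],
    [0, 0, -2.5, 0, 0, 0, -0.1],
    [0, 0, -2.5, 0, 0, 0, -0.1],
    [-4, 0, 0, 0, 0, 0, 0.5],
    [-4, 0, 0, 0, 0, 0, 0.5],
    [-4, 0, 0, 0, 0, 0, 0.5],
    [-4, 0, 0, 0, 0, 0, 0.5],
    [-3, 0, 0, 0, 0, 0, 0.5],
    [0, 0, 0, 0, 0, 0, 0.5],
    [0, 0, 0, 0, 0, 0, 0.5]
  ]
}}

```text
time: 35.82
tool_pos: [0.441, 0.0977, 0.1492]
tool_rot: [-0.0, 0.994, -0.109, 0.0]
contact_force: [0.6, -0.2, 0.2]
gripper_width: 0.753
grasp_force: 0.0
```

```bash
python3 -c "
from h import *
go(.6272,.0565,.054,-12.6)
caps()
t=manip.grab_frame('top');f=manip.grab_frame('side')
a=cv2.resize(t['img'][115:195,175:335],None,fx=5,fy=5,interpolation=2)
b=cv2.resize(f['img'][140:265,300:460],None,fx=3.2,fy=3.2,interpolation=2)[:200*2]
b=cv2.resize(f['img'][145:185,310:390],None,fx=5,fy=5,interpolation=2)
c=cv2.resize(f['img'][175:215,325:405],None,fx=5,fy=5,interpolation=2)
cv2.imwrite('pics/s11.png',np.vstack([a,np.hstack([b,c])]))
U=cv2.resize(t['img'],None,fx=4,fy=4,interpolation=2).astype(int);m=(U[...,2]>205).astype(np.uint8);k=np.zeros_like(m);k[540:690,1150:1320]=m[540:690,1150:1320]
for c in cv2.findContours(k,0,2)[0]:
    if cv2.contourArea(c)>300:
        M=cv2.moments(c);p=(np.array([M['m10'],M['m01']])/M['m00']+.5)/4-.5;r=cv2.minAreaRect(c);print(p,onz(t,p,.052)[0],r)
"
```

```text
psi -12.5 turn_z 0.1 shift [19.07 -0.04  9.52] pos [0.441  0.0977 0.1492] tilt [0.0009 0.    ] t 35.8 w 0.7526992656102447 gf 0.0
cap [0.6046 0.2816] tray frame 0.0017 0.0406 (74.69781494140625, 73.30091094970703)
cap [0.6174 0.2001] tray frame -0.0037 -0.0417 (74.24620819091797, 75.6604232788086)
[314.57868613 151.17443838] [0.61512854 0.0030556  0.052     ] ((1259.9486083984375, 606.3366088867188), (22.89991569519043, 52.08774948120117), 12.26477336883545)
[291.12147533 146.20677241] [0.62809452 0.0581769  0.052     ] ((1165.9615478515625, 586.6923217773438), (18.238800048828125, 51.97077560424805), 11.309932708740234)
```

View pics/s11.png

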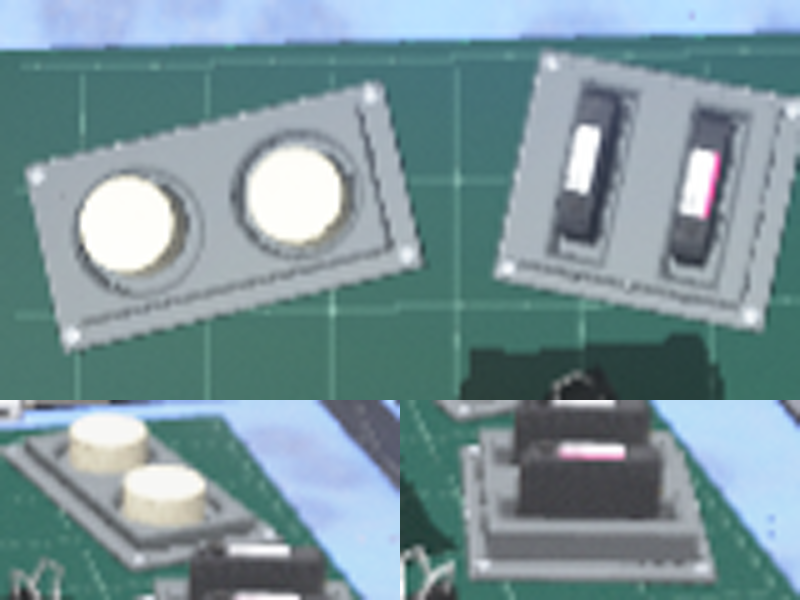

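Both caps lie flat in their wells, and both cartridges stand upright, fully down and in line with the slots. The syringe was checked earlier. I'm handing the job in.

```bash
python3 -c "
from plant import manip
print(manip.job_done())"
```

```text
the job is handed in; nothing more can be done
None
```

I handed the job in at about 36 s of the 120 s: in the last pictures both cartridges stand in their slots, both caps lie flat in their wells, and the syringe lies across both saddles; no verdict came back.

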